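Close a toy steriliser and tighten its cover in cross order

TASK

Get the toy steriliser ready for its steam cycle: swing its gasketed cover fully shut, and then tighten its four wing screws clockwise in cross order (start with any one, next the one diagonally opposite, then the remaining two), so that in the end the cover is still shut and every wing lies in line with the raised rib beside it, none short of it and none turned past it. Leave the bottle, the cup and the wooden loaf where they stand.

Things in the scene. Friction and masses are not known exactly. Their poses are not given: they have to be found in the camera images.
- chamber: Toy steam steriliser, fixed on the table: round steel chamber 168 mm across under a square steel flange 230 x 230 mm, flange top 102 mm above the table, black rubber gasket ring on it. Origin: centre of its underside, on the table. Its +x points to the hinge side (away from the robot, within 0.4 rad), +y left when looking along +x.
- hinge (a point): Middle of the cover's hinge line, in the chamber's frame at (120, 0, 106) mm; the line runs along the chamber's y. Has the chamber's axes.
- cover (a joint): Angle of the hinged aluminium cover, rad: 0 shut, grows as its free (tab) side lifts; starts 0.55 to 0.95. Plate 230 x 230 x 8 mm, 5 to 235 mm from the hinge line towards the chamber's -x, underside level with that line; shut, its top is 114 mm above the table. Stays where left; about 2 to 5 N at the tab pushes it down; rigid stop at 0.
- tab (a point): On the upper face of the cover's tab (60 mm wide, 8 thick, sticking out 30 mm from the middle of the free edge), 255 mm from the hinge line, 11 mm inside the tab's tip; moves with the cover. Along the cover's middle the upper face is bare from 188 mm off the hinge line to the tip. Has the cover's axes: z out of the upper face; when shut they equal the chamber's.
- near_left (a point): Where the axis of the near-left wing screw (nearer the tab, +y side) meets the cover's upper face; the four sit on a 160 mm square, 40 and 200 mm from the hinge line, 80 mm to either side of the middle. Moves with the cover, has its axes. Its rib (30 x 9 mm, 4 high, dark) lies on the cover 37 to 67 mm from it, towards the cover's middle along the cover's y.
- screw_near_left (a joint): Turn of the near-left screw, rad, clockwise from above (tightening) positive. Flat steel wing 64 mm long, 10 thick, 9 to 44 mm above the cover's face, over a 30 mm collar. At 0 it lies along the cover's x, at 1.571 (tight) along y, in line with its rib. Starts 0.3 to 0.85. Steady drag 0.10 N m, stays where left, does not rise or sink; no stop until 2.4.
- near_right (a point): Where the axis of the near-right wing screw (nearer the tab, -y side) meets the cover's upper face; the four sit on a 160 mm square, 40 and 200 mm from the hinge line, 80 mm to either side of the middle. Moves with the cover, has its axes. Its rib (30 x 9 mm, 4 high, dark) lies on the cover 37 to 67 mm from it, towards the cover's middle along the cover's y.
- screw_near_right (a joint): Turn of the near-right screw, rad, clockwise from above (tightening) positive. Flat steel wing 64 mm long, 10 thick, 9 to 44 mm above the cover's face, over a 30 mm collar. At 0 it lies along the cover's x, at 1.571 (tight) along y, in line with its rib. Starts 0.3 to 0.85. Steady drag 0.10 N m, stays where left, does not rise or sink; no stop until 2.4.
- far_left (a point): Where the axis of the far-left wing screw (nearer the hinge, +y side) meets the cover's upper face; the four sit on a 160 mm square, 40 and 200 mm from the hinge line, 80 mm to either side of the middle. Moves with the cover, has its axes. Its rib (30 x 9 mm, 4 high, dark) lies on the cover 37 to 67 mm from it, towards the cover's middle along the cover's y.
- screw_far_left (a joint): Turn of the far-left screw, rad, clockwise from above (tightening) positive. Flat steel wing 64 mm long, 10 thick, 9 to 44 mm above the cover's face, over a 30 mm collar. At 0 it lies along the cover's x, at 1.571 (tight) along y, in line with its rib. Starts 0.3 to 0.85. Steady drag 0.10 N m, stays where left, does not rise or sink; no stop until 2.4.
- far_right (a point): Where the axis of the far-right wing screw (nearer the hinge, -y side) meets the cover's upper face; the four sit on a 160 mm square, 40 and 200 mm from the hinge line, 80 mm to either side of the middle. Moves with the cover, has its axes. Its rib (30 x 9 mm, 4 high, dark) lies on the cover 37 to 67 mm from it, towards the cover's middle along the cover's y.
- screw_far_right (a joint): Turn of the far-right screw, rad, clockwise from above (tightening) positive. Flat steel wing 64 mm long, 10 thick, 9 to 44 mm above the cover's face, over a 30 mm collar. At 0 it lies along the cover's x, at 1.571 (tight) along y, in line with its rib. Starts 0.3 to 0.85. Steady drag 0.10 N m, stays where left, does not rise or sink; no stop until 2.4.
- bottle: Bystander: closed white plastic bottle, 64 mm across, 170 mm tall. Origin: centre of its underside.
- cup: Bystander: white mug, 72 mm across, 70 mm tall. Origin: centre of its underside.
- loaf: Bystander: wooden play loaf, 120 x 60 x 45 mm. Origin: centre of its underside.

How it is judged:
By the outcome, as a careful person would: the job done as asked, in the order asked, and still so for the second after the job is handed in, with the robot touching nothing.
It also fails if it takes over 67 s, if anything falls off the work surface, if the arm or the gripper's body presses on something with over 40 N, if the wrist force passes 120 N, or if a joint passes its speed limit or range.

ROBOT

A 7-joint arm with a two-finger parallel gripper is mounted at the origin on the work surface. World frame = base frame: x ahead of the robot, y to its left, z up, the work surface at z = 0. Lengths are in m, angles in rad, forces in N, time in s.
With the tool pointing down it reaches from about 0.4 to 0.875 m from the base axis. Payload 6.5 kg.
Tool frame: the origin (TCP) lies midway between the tips of the shut fingers; the grasp point (between the pads) lies 19 mm behind it; y points along the fingers, x is the direction in which the jaws open and shut, and the axes are right-handed (so a half turn about y gives the same grasp; the last joint's range is limited). The gripper opens to 85 mm and grips with 20 to 120 N. Pads are 22 mm wide; open, the fingers measure 114 mm over their backs; the gripper's body (76 mm by 85 mm) begins 54 mm behind the grasp point. The pads swing forward as they close: fully open they stand 13 mm farther back than shut.
Start: joints at [-1.195, 0.536, -0.004, 1.538, 0.003, 1.067, -0.071], TCP at [0.278, 0.588, 0.231] pointing down, gripper open.
Joint ranges: [-2.7, 2.7], [-0.37, 2.16], [-1.27, 1.26], [0.24, 2.4], [-1.31, 4.45], [0.19, 1.91], [-2.76, 2.76]. Speed limits (rad/s): [2.39, 2.39, 3.14, 3.14, 3.14, 3.14, 3.14].

INTERFACE

Orientations are given as [roll, pitch, yaw] about the fixed x, y, z axes, in that order (R = Rz(yaw) Ry(pitch) Rx(roll)).
In Python, from cell import * gives the robot as it stands.
- The arm moves only by the shell command python3 -m creep 'ROWS' [FORCE]. ROWS is JSON, a list of rows, each an object of numbers: "hand": the finger opening in m, from 0 to 0.0854; "tx", "ty", "tz": the shift along the tool's x, y, z in m; "spin": the turn about the tool's y in degrees. In form: [{"hand": .., "tx": .., "ty": .., "tz": .., "spin": ..}, ...]. A call has 1 to 20 rows; each row is the pose to reach, as a shift and turn from the pose commanded when the call began, along the tool's axes at that moment; what a row does not reach only later rows make up. A row lasts 1/8 s, in which the tool goes at most 62.5 mm and 10.7 degrees, less where a joint would pass 70% of its speed; a pose out of reach is approached as far as the arm can. A call with a gripper value outside its range is refused whole. The fingers move at their own pace and stop on an object; FORCE is the grip in N (left out, the last holds). Time passes only in rows, so rows that repeat a pose let the fingers close. It gives the time, the measured TCP pose, the force and the opening at its end, in the units of the state.
- state(): the state, without advancing time (a new reading comes with each control period).
- capture(name): name is "scene" or "top" or "wrist"; returns a dict with "frame" (480x640x3 uint8, blue, green, red), "fx", "fy", "cx", "cy" (pixels), "distortion" ([k1, k2, p1, p2, k3] as OpenCV has them; the pictures are not rectified), "world_from_camera" (4x4, takes a point from camera to world coordinates); the wrist camera has in their place "mount" (4x4, takes a point from camera to tool coordinates, whose origin is the TCP and whose axes are the tool frame's). Camera axes: x right, y down, z forward; pixel columns grow to the right and rows downward; lengths in m; the calibration is good to about 2 mm. A picture is of the moment at which its call begins: read the wrist's pose just before it. There is no depth.
- close_job(): hands the job in, once; it reports no verdict.
The state is a dict: "t": time; "joint_positions": joint angles; "joint_velocities": joint speeds; "effort": joint torques, N m; "eef_pos": TCP position; "tcp_rot": TCP orientation; "wrist_force": force on the tool from outside, world axes, zero at the start; "wrist_torque": the same for the moment, N m; "opening": opening from 0.0 (shut) to 1.0 (fully open).
Only numpy, scipy, OpenCV 4.12 (cv2) and the standard library are available. Lean on these libraries where they do the work, as an engineer would, in place of code of your own. Each camera call takes 0.05 s, during which the arm holds its last target.

## Working session

There is one attempt and no reset: what is moved stays moved. The work goes in short steps, Python scripts to look and compute and a shell command to move; the robot and the scene stay as the last step left them, time stands still between calls to the robot, and variables do not carry over. Pictures are saved under pics/ and viewed, and the job is handed in when it is done.

```bash
ls; mkdir -p pics
python3 - <<'E'
from cell import *
import cv2, numpy as np
s=state(); print({k:np.round(v,3).tolist() for k,v in s.items()})
for n in ["scene","top","wrist"]:
    c=capture(n); cv2.imwrite(f"pics/{n}0.png",c["frame"])
    print(n,c["fx"],c["fy"],c["cx"],c["cy"],c["distortion"]); print(np.round(c.get("world_from_camera",c.get("mount")),4).tolist())
E
```

```text
pics
{'t': 0.0, 'joint_positions': [-1.195, 0.537, -0.004, 1.539, 0.003, 1.067, -0.071], 'joint_velocities': [-0.0, -0.0, -0.001, -0.0, -0.0, 0.0, -0.001], 'effort': [-0.0, -58.339, 1.049, -25.91, 0.012, 0.01, -0.0], 'eef_pos': [0.278, 0.587, 0.23], 'tcp_rot': [-1.571, 0.002, 1.129], 'wrist_force': [-0.022, 0.593, -0.314], 'wrist_torque': [0.012, -0.012, -0.021], 'opening': 1.001}
scene 570.2034004689546 570.2034004689546 332.9882045402387 244.00133913723434 [0.01506346 0.         0.         0.         0.        ]
[[-0.8147, 0.3607, -0.4541, 1.202], [0.5799, 0.51, -0.6353, 1.0354], [0.0024, -0.7809, -0.6247, 0.9817], [0.0, 0.0, 0.0, 1.0]]
top 552.3658643145594 552.3658643145594 328.1301884238826 243.9579958422024 [-0.0743531  0.         0.         0.         0.       ]
[[0.0069, -0.993, 0.1183, 0.3962], [-1.0, -0.0065, 0.0037, 0.1001], [-0.0029, -0.1183, -0.993, 1.3866], [0.0, 0.0, 0.0, 1.0]]
wrist 387.78072485516884 387.78072485516884 319.87901311932467 238.47227177310955 [0.02134868 0.         0.         0.         0.        ]
[[1.0, -0.0011, 0.0015, -0.0002], [-0.0018, -0.2641, 0.9645, -0.1425], [-0.0007, -0.9645, -0.2641, 0.0663], [0.0, 0.0, 0.0, 1.0]]
```

View pics/scene0.png

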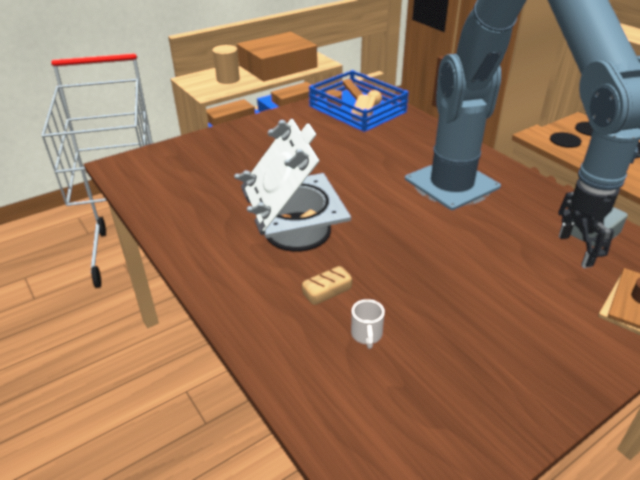

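View pics/top0.png

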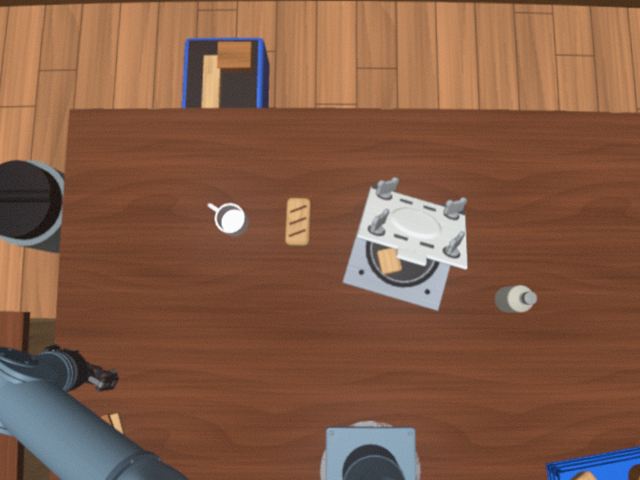

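View pics/wrist0.png

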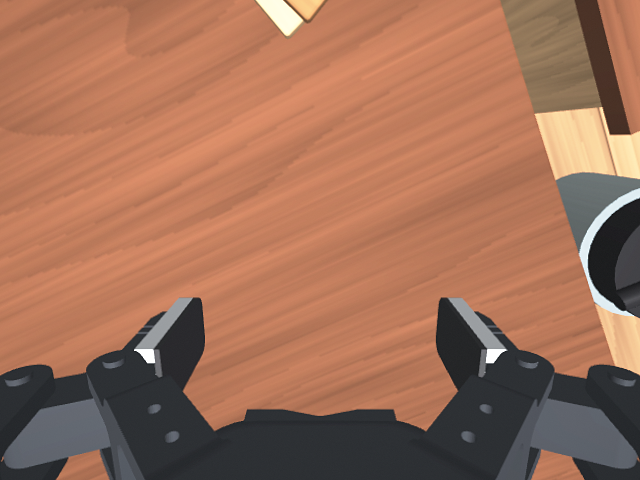

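Run:
```python
import cv2
i=cv2.imread("pics/top0.png"); cv2.imwrite("pics/top0c.png",cv2.resize(i[170:320,330:480],None,fx=4,fy=4,interpolation=cv2.INTER_CUBIC))
i=cv2.imread("pics/scene0.png"); cv2.imwrite("pics/scene0c.png",cv2.resize(i[110:255,220:365],None,fx=4,fy=4,interpolation=cv2.INTER_CUBIC))
```

```text
(no output)
```

View pics/top0c.png

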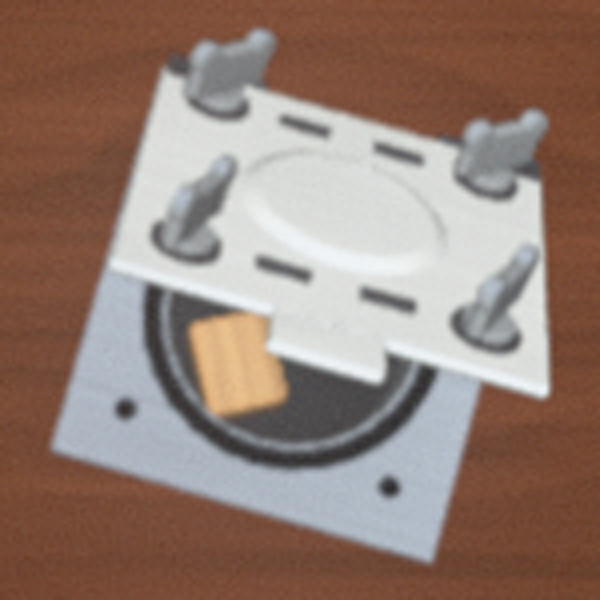

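View pics/scene0c.png

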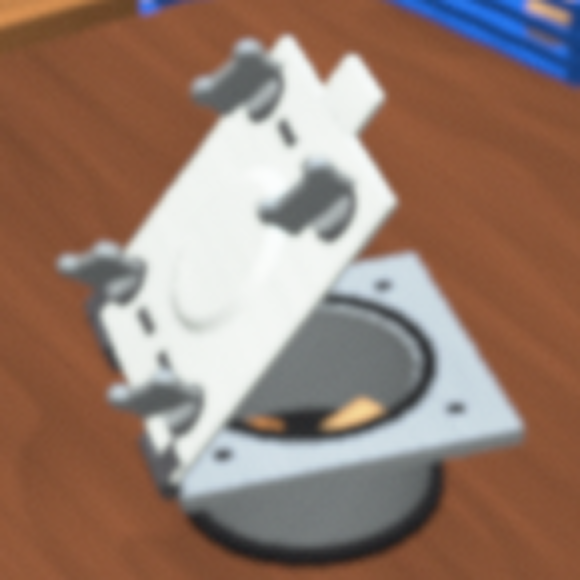

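```bash
cat > h.py <<'E'
from cell import *
import cv2, numpy as np
from scipy.spatial.transform import Rotation as Rn
def K(c): return np.array([[c["fx"],0,c["cx"]],[0,c["fy"],c["cy"]],[0,0,1.]])
def W(c,s=None):
    if "world_from_camera" in c: return np.array(c["world_from_camera"])
    T=np.eye(4); T[:3,:3]=Rn.from_euler("xyz",s["tcp_rot"]).as_matrix(); T[:3,3]=s["eef_pos"]
    return T@np.array(c["mount"])
def rays(c,px,s=None):
    p=cv2.undistortPoints(np.array(px,float).reshape(-1,1,2),K(c),np.array(c["distortion"])).reshape(-1,2)
    M=W(c,s); d=np.c_[p,np.ones(len(p))]@M[:3,:3].T
    return M[:3,3],d
def onz(c,px,z,s=None):
    o,d=rays(c,px,s); return o+d*((z-o[2])/d[:,2])[:,None]
def proj(c,P,s=None):
    M=np.linalg.inv(W(c,s)); r,_=cv2.Rodrigues(M[:3,:3])
    return cv2.projectPoints(np.array(P,float).reshape(-1,3),r,M[:3,3],K(c),np.array(c["distortion"]))[0].reshape(-1,2)
E
python3 - <<'E'
from h import *
c=capture("top")
P=onz(c,[(342.7,282.2),(438.2,310.2),(450-.3,266),(355,240)],0.102);print(P.round(4))
d=P[0]-P[1];L=np.linalg.norm(d);yaw=np.arctan2(-d[0],d[1]);print(L,yaw)
m=(P[0]+P[1])/2; ctr=m+0.115*np.array([np.cos(yaw),np.sin(yaw),0]);print(ctr)
for s,px,p2 in(("bottle",(526,297),0.17),):print(s,onz(c,[px],p2))
sc=capture("scene")
R=Rn.from_euler("z",yaw).as_matrix()
ctr[2]=0
# project cover points for several angles
for a in np.arange(.5,1.0,.05):
    hp=np.array([.12,0,.106]); ux=np.array([-np.cos(a),0,np.sin(a)]); uz=np.array([np.sin(a),0,np.cos(a)])
    pts=[hp+ux*.235+np.array([0,y,0])+uz*.008 for y in(.115,-.115)]+[hp+ux*.266+np.array([0,y,0])+uz*.008 for y in(.03,-.03)]
    pts=np.array(pts)@R.T+ctr
    print(round(a,2),proj(c,pts).round(0).tolist(),proj(sc,pts).round(0).tolist())
E
```

```text
[[ 0.46    0.0704  0.102 ]
 [ 0.3963 -0.1512  0.102 ]
 [ 0.4992 -0.1797  0.102 ]
 [ 0.559   0.042   0.102 ]]
0.23057586283383608 -0.27958659026641847
[ 0.53868886 -0.07213089  0.102     ]
bottle [[ 0.42576448 -0.3341723   0.17      ]]
0.5 [[349.0, 264.0], [454.0, 295.0], [385.0, 288.0], [412.0, 296.0]] [[338.0, 178.0], [310.0, 136.0], [337.0, 155.0], [329.0, 144.0]]
0.55 [[350.0, 261.0], [455.0, 292.0], [386.0, 284.0], [414.0, 293.0]] [[336.0, 175.0], [308.0, 134.0], [334.0, 152.0], [327.0, 141.0]]
0.6 [[351.0, 258.0], [457.0, 289.0], [388.0, 281.0], [416.0, 289.0]] [[333.0, 172.0], [305.0, 131.0], [331.0, 148.0], [324.0, 138.0]]
0.65 [[352.0, 254.0], [459.0, 285.0], [389.0, 277.0], [418.0, 285.0]] [[330.0, 170.0], [303.0, 128.0], [328.0, 145.0], [321.0, 134.0]]
0.7 [[353.0, 250.0], [461.0, 282.0], [391.0, 272.0], [420.0, 281.0]] [[327.0, 167.0], [300.0, 126.0], [325.0, 142.0], [318.0, 131.0]]
0.75 [[354.0, 246.0], [463.0, 278.0], [393.0, 267.0], [422.0, 276.0]] [[324.0, 165.0], [297.0, 123.0], [322.0, 139.0], [314.0, 129.0]]
0.8 [[356.0, 241.0], [465.0, 273.0], [394.0, 262.0], [424.0, 271.0]] [[321.0, 162.0], [294.0, 121.0], [318.0, 136.0], [311.0, 126.0]]
0.85 [[357.0, 237.0], [467.0, 269.0], [396.0, 257.0], [426.0, 266.0]] [[317.0, 160.0], [290.0, 119.0], [314.0, 134.0], [307.0, 123.0]]
0.9 [[358.0, 232.0], [469.0, 264.0], [398.0, 252.0], [428.0, 260.0]] [[313.0, 158.0], [287.0, 117.0], [310.0, 132.0], [303.0, 121.0]]
0.95 [[360.0, 227.0], [471.0, 259.0], [400.0, 246.0], [430.0, 254.0]] [[309.0, 156.0], [283.0, 115.0], [306.0, 129.0], [299.0, 119.0]]
```

```bash
python3 -m creep '[{"hand":0,"tx":0,"ty":-0.06,"tz":0,"spin":0},{"hand":0,"tx":-0.02,"ty":-0.12,"tz":-0.02,"spin":4},{"hand":0,"tx":-0.06,"ty":-0.13,"tz":-0.057,"spin":11},{"hand":0,"tx":-0.1,"ty":-0.13,"tz":-0.095,"spin":18},{"hand":0,"tx":-0.14,"ty":-0.13,"tz":-0.133,"spin":25},{"hand":0,"tx":-0.18,"ty":-0.13,"tz":-0.171,"spin":32},{"hand":0,"tx":-0.22,"ty":-0.13,"tz":-0.209,"spin":39},{"hand":0,"tx":-0.26,"ty":-0.13,"tz":-0.247,"spin":46},{"hand":0,"tx":-0.3,"ty":-0.13,"tz":-0.285,"spin":53},{"hand":0,"tx":-0.34,"ty":-0.13,"tz":-0.323,"spin":60},{"hand":0,"tx":-0.38,"ty":-0.13,"tz":-0.361,"spin":67},{"hand":0,"tx":-0.42,"ty":-0.13,"tz":-0.399,"spin":74},{"hand":0,"tx":-0.46,"ty":-0.13,"tz":-0.437,"spin":80},{"hand":0,"tx":-0.493,"ty":-0.13,"tz":-0.468,"spin":81},{"hand":0,"tx":-0.493,"ty":-0.13,"tz":-0.468,"spin":81},{"hand":0,"tx":-0.493,"ty":-0.13,"tz":-0.468,"spin":81}]' 60
cat > look.py <<'E'
import sys
from h import *
s=state(); print({k:np.round(s[k],3).tolist() for k in("t","eef_pos","tcp_rot","wrist_force","opening","joint_positions")})
for n in sys.argv[2:]:
    c=capture(n); f=c["frame"]
    if n=="top": f=cv2.resize(f[150:330,310:550],None,fx=3,fy=3,interpolation=cv2.INTER_CUBIC)
    if n=="scene": f=cv2.resize(f[60:260,190:430],None,fx=3,fy=3,interpolation=cv2.INTER_CUBIC)
    cv2.imwrite(f"pics/{sys.argv[1]}_{n}.png",f)
E
python3 look.py a top scene
```

```text
t: 2.25
eef_pos: [0.49, -0.0573, 0.3611]
tcp_rot: [-1.57, 0.001, -0.284]
wrist_force: [0.2, 0.4, 0.1]
opening: -0.001
{'t': 2.25, 'eef_pos': [0.49, -0.057, 0.361], 'tcp_rot': [-1.57, 0.001, -0.284], 'wrist_force': [0.189, 0.386, 0.053], 'opening': -0.001, 'joint_positions': [-0.515, 0.147, 0.615, 1.801, -0.09, 1.222, -0.159]}
```

View pics/a_top.png

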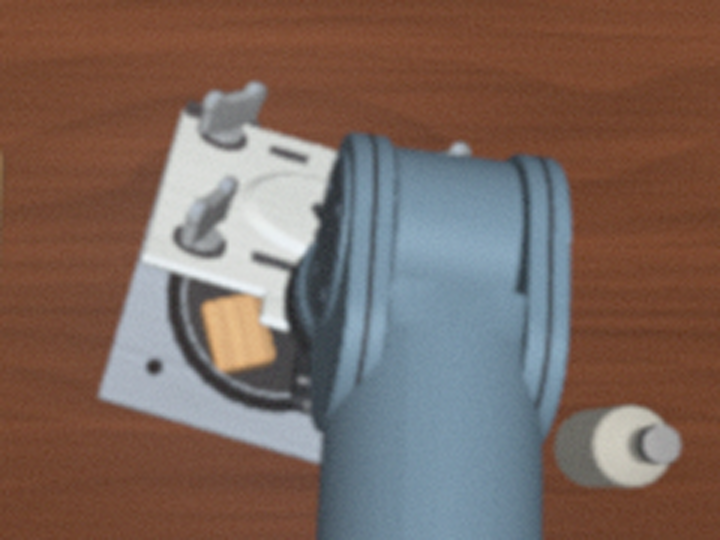

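View pics/a_scene.png

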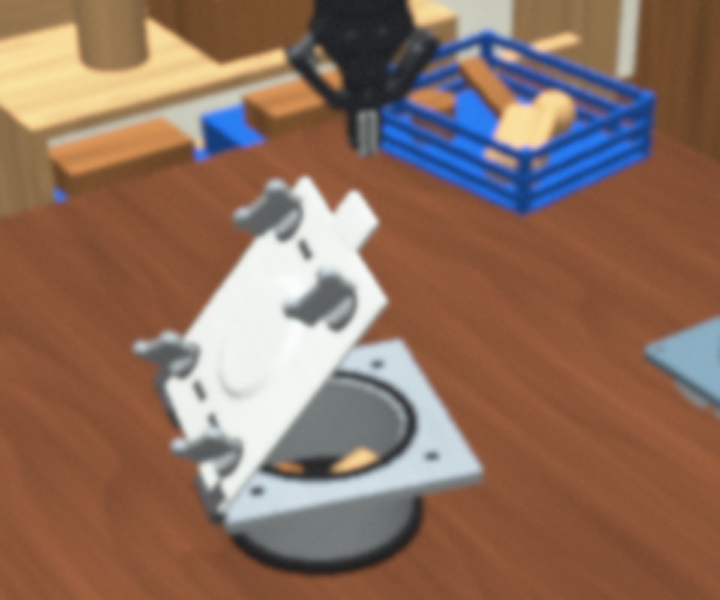

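```bash
python3 -m creep '[{"hand":0,"tx":0.02,"ty":0.02,"tz":0,"spin":0},{"hand":0,"tx":0.02,"ty":0.045,"tz":0,"spin":0},{"hand":0,"tx":0.02,"ty":0.06,"tz":0,"spin":0},{"hand":0,"tx":0.02,"ty":0.071,"tz":0,"spin":0},{"hand":0,"tx":0.011,"ty":0.08,"tz":0,"spin":0},{"hand":0,"tx":0.002,"ty":0.088,"tz":0,"spin":0},{"hand":0,"tx":-0.006,"ty":0.096,"tz":0,"spin":0},{"hand":0,"tx":-0.013,"ty":0.105,"tz":0,"spin":0},{"hand":0,"tx":-0.021,"ty":0.114,"tz":0,"spin":0},{"hand":0,"tx":-0.028,"ty":0.124,"tz":0,"spin":0}]'
python3 look.py b scene
```

```text
t: 3.6
eef_pos: [0.4629, -0.0502, 0.2367]
tcp_rot: [-1.571, -0.0, -0.285]
wrist_force: [3.2, -1.3, 0.6]
opening: -0.0
{'t': 3.6, 'eef_pos': [0.463, -0.05, 0.237], 'tcp_rot': [-1.571, -0.0, -0.285], 'wrist_force': [3.196, -1.277, 0.641], 'opening': -0.0, 'joint_positions': [-0.499, 0.235, 0.595, 2.03, -0.165, 0.922, -0.101]}
```

View pics/b_scene.png

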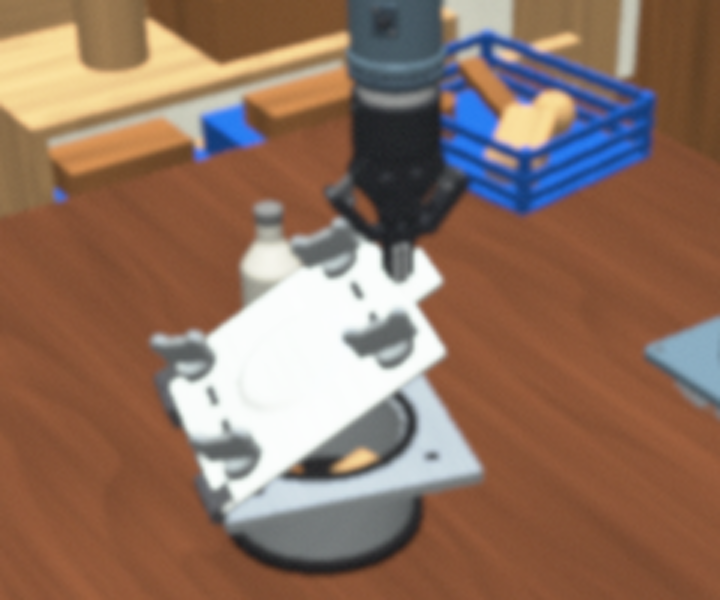

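```bash
python3 -m creep '[{"hand":0,"tx":-0.006,"ty":0.01,"tz":0,"spin":0},{"hand":0,"tx":-0.012,"ty":0.02,"tz":0,"spin":0},{"hand":0,"tx":-0.017,"ty":0.031,"tz":0,"spin":0},{"hand":0,"tx":-0.022,"ty":0.042,"tz":0,"spin":0},{"hand":0,"tx":-0.026,"ty":0.053,"tz":0,"spin":0},{"hand":0,"tx":-0.03,"ty":0.064,"tz":0,"spin":0},{"hand":0,"tx":-0.032,"ty":0.074,"tz":0,"spin":0},{"hand":0,"tx":-0.034,"ty":0.084,"tz":0,"spin":0},{"hand":0,"tx":-0.036,"ty":0.095,"tz":0,"spin":0},{"hand":0,"tx":-0.038,"ty":0.104,"tz":0,"spin":0},{"hand":0,"tx":-0.039,"ty":0.112,"tz":0,"spin":0},{"hand":0,"tx":-0.039,"ty":0.118,"tz":0,"spin":0},{"hand":0,"tx":-0.039,"ty":0.121,"tz":0,"spin":0},{"hand":0,"tx":-0.039,"ty":0.123,"tz":0,"spin":0},{"hand":0,"tx":-0.039,"ty":0.123,"tz":0,"spin":0}]'
python3 look.py c scene
```

```text
t: 5.52
eef_pos: [0.4258, -0.0392, 0.1142]
tcp_rot: [-1.571, 0.0, -0.285]
wrist_force: [0.2, -1.1, 0.2]
opening: -0.001
{'t': 5.525, 'eef_pos': [0.426, -0.039, 0.114], 'tcp_rot': [-1.571, 0.0, -0.285], 'wrist_force': [0.193, -1.116, 0.209], 'opening': -0.001, 'joint_positions': [-0.424, 0.394, 0.493, 2.215, -0.328, 0.601, 0.025]}
```

View pics/c_scene.png

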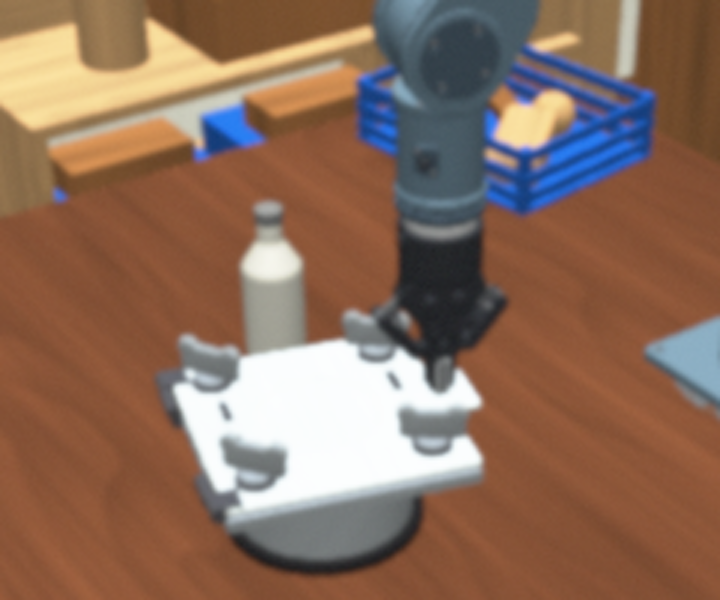

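```bash
python3 -m creep '[{"hand":0,"tx":0,"ty":0.002,"tz":0,"spin":0},{"hand":0,"tx":0,"ty":0.003,"tz":0,"spin":0},{"hand":0,"tx":0,"ty":0.003,"tz":0,"spin":0}]'
```

```text
t: 5.95
eef_pos: [0.4261, -0.0392, 0.1136]
tcp_rot: [-1.568, 0.001, -0.285]
wrist_force: [-11.4, 0.1, 46.4]
opening: -0.007
```

```bash
python3 -m creep '[{"hand":0,"tx":0,"ty":-0.03,"tz":0,"spin":0},{"hand":0,"tx":0.01,"ty":-0.09,"tz":-0.01,"spin":0},{"hand":0,"tx":0.05,"ty":-0.14,"tz":-0.03,"spin":0},{"hand":0,"tx":0.09,"ty":-0.19,"tz":-0.05,"spin":0},{"hand":0,"tx":0.118,"ty":-0.195,"tz":-0.06,"spin":0},{"hand":0,"tx":0.118,"ty":-0.195,"tz":-0.06,"spin":0},{"hand":0,"tx":0.118,"ty":-0.195,"tz":-0.06,"spin":0}]'
python3 look.py d scene wrist
```

```text
t: 6.82
eef_pos: [0.5213, -0.1294, 0.3054]
tcp_rot: [-1.571, 0.002, -0.285]
wrist_force: [0.3, 0.1, -0.4]
opening: -0.001
{'t': 6.825, 'eef_pos': [0.521, -0.129, 0.305], 'tcp_rot': [-1.571, 0.002, -0.285], 'wrist_force': [0.267, 0.109, -0.36], 'opening': -0.001, 'joint_positions': [-0.364, 0.306, 0.657, 1.78, -0.205, 1.127, 0.075]}
```

View pics/d_scene.png

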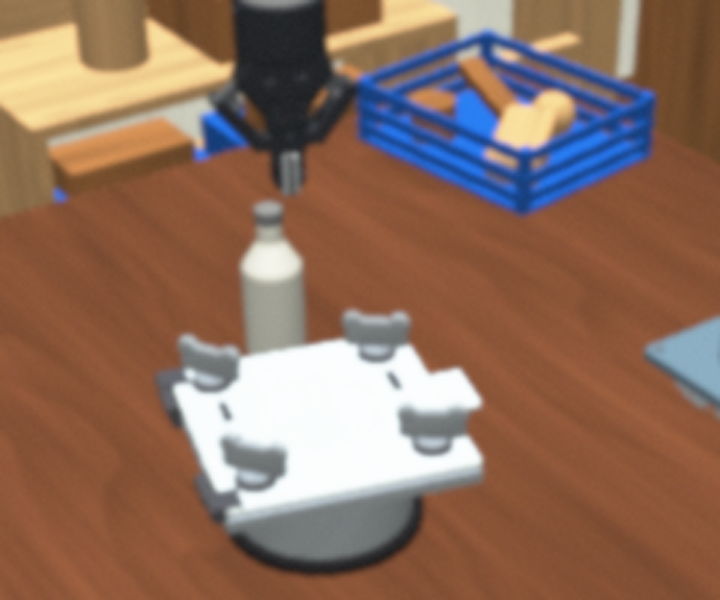

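View pics/d_wrist.png

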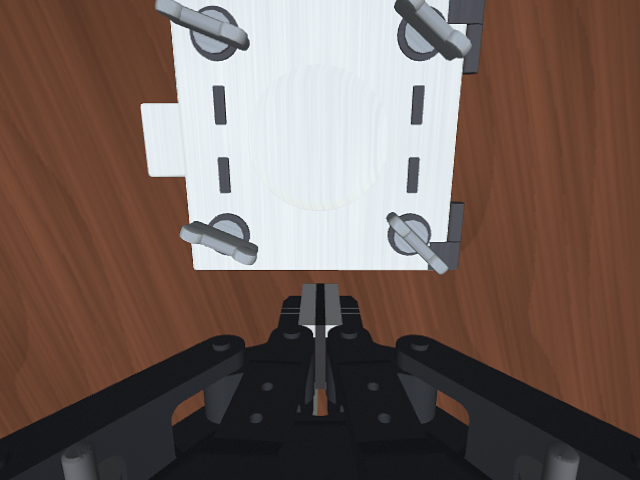

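```bash
python3 - <<'E'
import cv2,numpy as np
i=cv2.imread("pics/d_wrist.png")
t=[cv2.resize(i[y:y+75,x:x+100],None,fx=4,fy=4,interpolation=cv2.INTER_CUBIC) for x,y in((150,0),(385,0),(170,203),(375,203))]
cv2.imwrite("pics/d4.png",np.vstack([np.hstack(t[:2]),np.hstack(t[2:])]))
E
python3 - <<'E'
from h import *
s=state(); c=capture("wrist"); g=cv2.cvtColor(c["frame"],6)
m=((g<110)*255).astype(np.uint8); 
n,l,st,ce=cv2.connectedComponentsWithStats(m)
px=[]
for k in range(1,n):
    x,y,w,h,a=st[k]
    if 8<w<20 and 30<h<45: print(st[k],ce[k]); px.append(ce[k])
px=np.array(px); P=onz(c,px,.118,s); print(P.round(4))
# order: nearest model
M=np.array([[-.08,.028],[.08,.028],[-.08,-.028],[.08,-.028]])
y0=-.28;R=lambda a:np.array([[np.cos(a),-np.sin(a)],[np.sin(a),np.cos(a)]])
A=M@R(y0).T+[.5387,-.072]
idx=[np.argmin(np.linalg.norm(A-p[:2],axis=1)) for p in P]; print(idx)
Q=M[idx]; p=P[:,:2]; a=Q-Q.mean(0); b=p-p.mean(0)
yaw=np.arctan2((a[:,0]*b[:,1]-a[:,1]*b[:,0]).sum(),(a*b).sum())
t=p.mean(0)-R(yaw)@Q.mean(0); print("yaw",yaw,"t",t,"res",(p-Q@R(yaw).T-t).round(4).tolist(), np.linalg.norm(p[0]-p[1]))
E
```

```text
[213  86  13  39 431] [219.19257541 104.82830626]
[411  86  13  39 419] [416.90453461 104.90453461]
[218 158  13  35 362] [223.82872928 174.78176796]
[407 158  12  35 355] [412.35211268 174.86478873]
[[ 0.4684 -0.0217  0.118 ]
 [ 0.6209 -0.0664  0.118 ]
 [ 0.4528 -0.0751  0.118 ]
 [ 0.6052 -0.1198  0.118 ]]
[np.int64(0), np.int64(1), np.int64(2), np.int64(3)]
yaw -0.28484887946892495 t [ 0.53682938 -0.07074503] res [[0.0005, -0.0003], [-0.0006, -0.0], [0.0006, 0.0], [-0.0005, 0.0003]] 0.15887161375214298
```

View pics/d4.png

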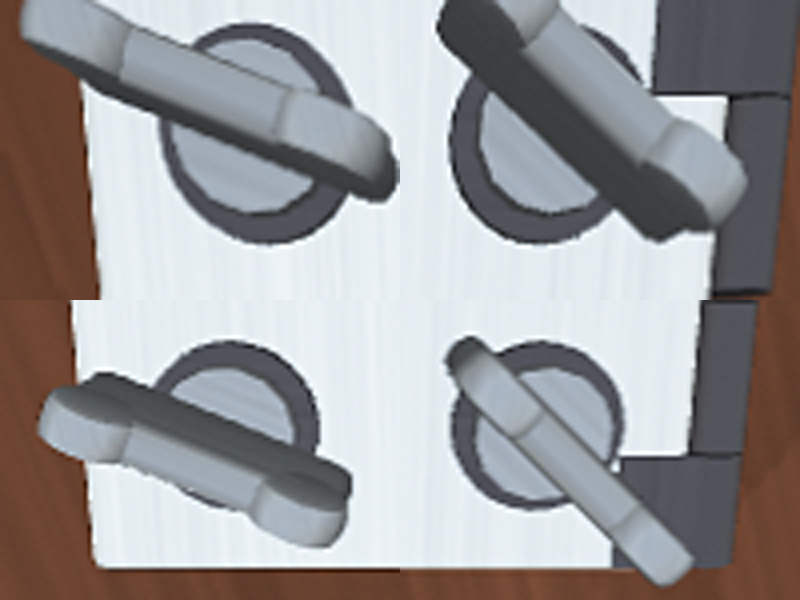

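```bash
python3 -m creep '[{"hand":0.05,"tx":-0.01,"ty":0,"tz":0.02,"spin":-10},{"hand":0.05,"tx":-0.03,"ty":0,"tz":0.05,"spin":-20},{"hand":0.05,"tx":-0.05,"ty":0,"tz":0.09,"spin":-30},{"hand":0.05,"tx":-0.07,"ty":0.02,"tz":0.12,"spin":-40},{"hand":0.05,"tx":-0.082,"ty":0.05,"tz":0.141,"spin":-50},{"hand":0.05,"tx":-0.082,"ty":0.08,"tz":0.141,"spin":-60},{"hand":0.05,"tx":-0.082,"ty":0.1,"tz":0.141,"spin":-69},{"hand":0.05,"tx":-0.082,"ty":0.1,"tz":0.141,"spin":-69},{"hand":0.05,"tx":-0.082,"ty":0.1,"tz":0.141,"spin":-69}]' 60
python3 look.py e wrist scene
```

```text
t: 8.1
eef_pos: [0.4834, 0.0284, 0.207]
tcp_rot: [-1.571, -0.001, 0.917]
wrist_force: [1.4, 0.8, -0.0]
opening: 0.585
{'t': 8.1, 'eef_pos': [0.483, 0.028, 0.207], 'tcp_rot': [-1.571, -0.001, 0.917], 'wrist_force': [1.412, 0.812, -0.048], 'opening': 0.585, 'joint_positions': [-0.452, 0.295, 0.358, 2.008, -0.135, 0.86, 0.897]}
```

View pics/e_wrist.png

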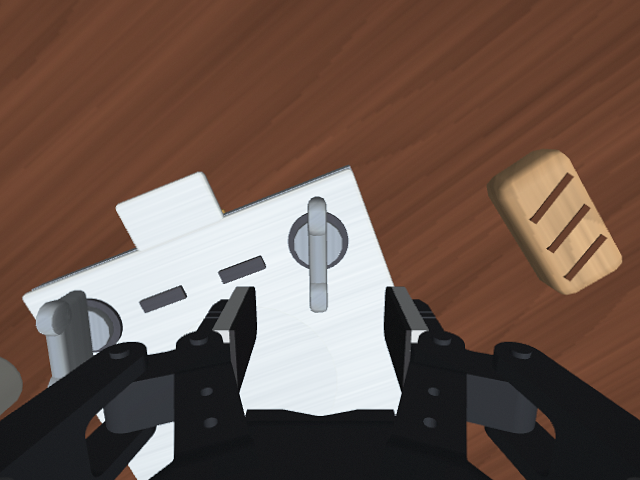

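View pics/e_scene.png

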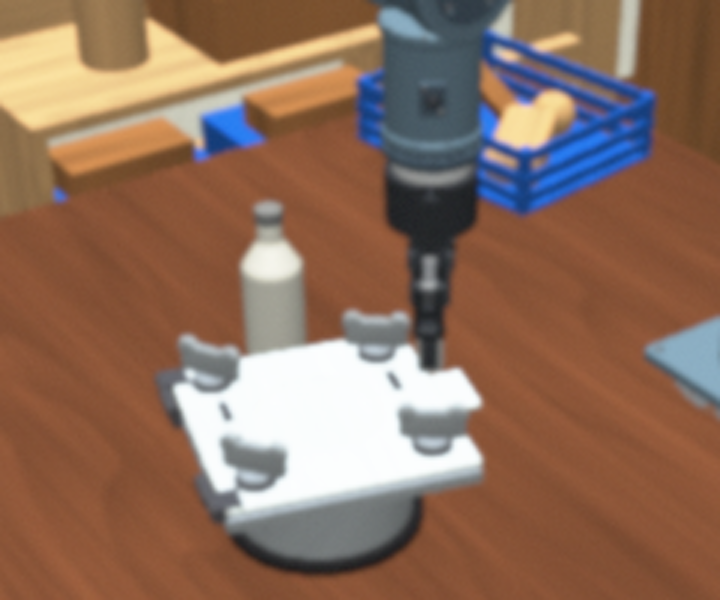

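Run:
```python
from h import *
s=state();c=capture("wrist")
R=Rn.from_euler("xyz",s["tcp_rot"]).as_matrix()
for px,z in(((318,241),.114),((317,204),.158),((319,306),.158)):
    print((R.T@(onz(c,[px],z,s)[0]-s["eef_pos"])).round(4))
```

```text
[-0.0009  0.0933  0.0002]
[-0.0012  0.0492  0.0318]
[-0.0003  0.0493 -0.0238]
```

```bash
python3 -m creep '[{"hand":0.05,"tx":-0.001,"ty":0.04,"tz":0,"spin":0},{"hand":0.05,"tx":-0.001,"ty":0.07,"tz":0,"spin":0},{"hand":0.05,"tx":-0.001,"ty":0.081,"tz":0,"spin":0},{"hand":0.0,"tx":-0.001,"ty":0.081,"tz":0,"spin":0},{"hand":0.0,"tx":-0.001,"ty":0.081,"tz":0,"spin":0},{"hand":0.0,"tx":-0.001,"ty":0.081,"tz":0,"spin":0},{"hand":0.0,"tx":-0.001,"ty":0.081,"tz":0,"spin":0},{"hand":0.0,"tx":-0.001,"ty":0.081,"tz":0,"spin":0}]' 60; python3 look.py f scene wrist
```

```text
t: 9.25
eef_pos: [0.4833, 0.0271, 0.1266]
tcp_rot: [-1.572, -0.001, 0.919]
wrist_force: [-2.4, -1.9, 6.4]
opening: 0.104
{'t': 9.25, 'eef_pos': [0.483, 0.027, 0.127], 'tcp_rot': [-1.572, -0.001, 0.919], 'wrist_force': [-2.404, -1.933, 6.357], 'opening': 0.104, 'joint_positions': [-0.407, 0.428, 0.318, 2.068, -0.209, 0.674, 0.967]}
```

View pics/f_wrist.png

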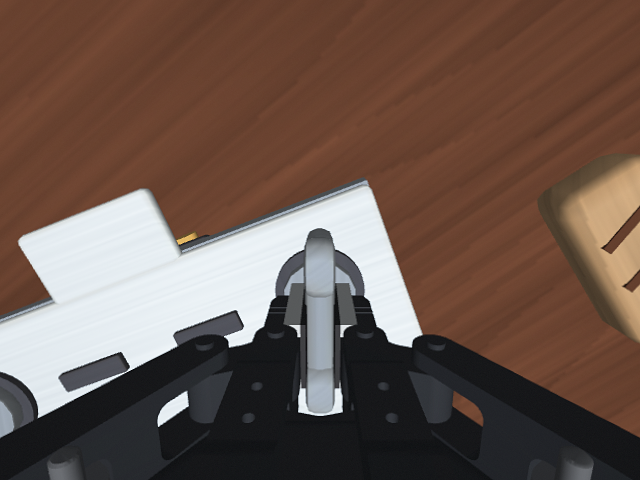

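```bash
python3 -m creep '[{"hand":0.0,"tx":0,"ty":0,"tz":0,"spin":8},{"hand":0.0,"tx":0,"ty":0,"tz":0,"spin":17},{"hand":0.0,"tx":0,"ty":0,"tz":0,"spin":26},{"hand":0.0,"tx":0,"ty":0,"tz":0,"spin":35},{"hand":0.0,"tx":0,"ty":0,"tz":0,"spin":44},{"hand":0.0,"tx":0,"ty":0,"tz":0,"spin":53},{"hand":0.0,"tx":0,"ty":0,"tz":0,"spin":61},{"hand":0.0,"tx":0,"ty":0,"tz":0,"spin":66},{"hand":0.0,"tx":0,"ty":0,"tz":0,"spin":69},{"hand":0.0,"tx":0,"ty":0,"tz":0,"spin":69},{"hand":0.0,"tx":0,"ty":0,"tz":0,"spin":69}]'; python3 look.py g scene wrist; python3 -c "
import cv2
i=cv2.imread('pics/f_wrist.png');cv2.imwrite('pics/f_c.png',cv2.resize(i[200:280,120:240],None,fx=5,fy=5))"
```

```text
t: 10.72
eef_pos: [0.4815, 0.0265, 0.1265]
tcp_rot: [-1.571, 0.002, -0.286]
wrist_force: [-8.4, -3.2, 15.3]
opening: 0.103
{'t': 10.725, 'eef_pos': [0.481, 0.026, 0.127], 'tcp_rot': [-1.571, 0.002, -0.286], 'wrist_force': [-8.368, -3.159, 15.27], 'opening': 0.103, 'joint_positions': [-0.649, 0.482, 0.632, 2.082, -0.435, 0.71, -0.021]}
```

View pics/g_wrist.png

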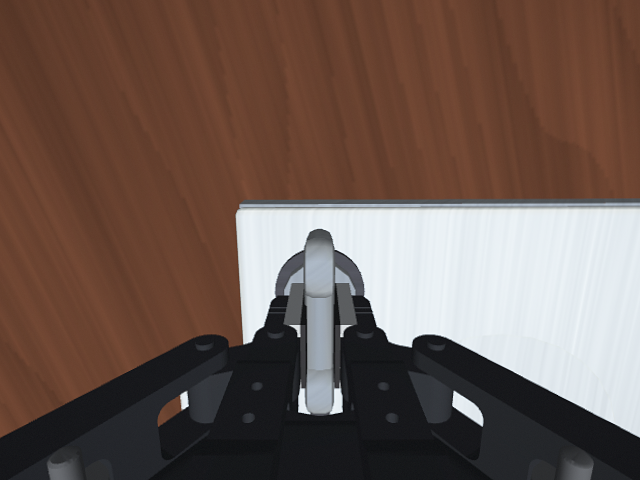

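View pics/f_c.png

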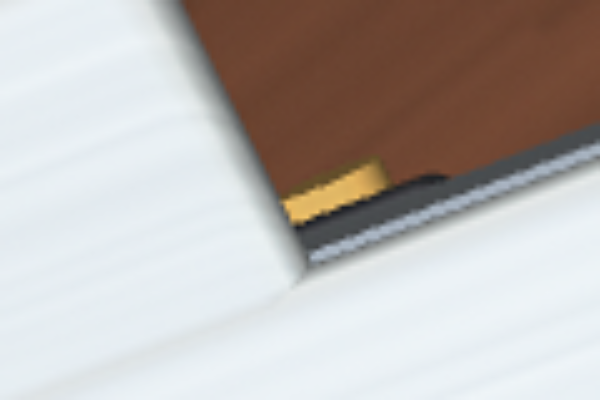

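```bash
python3 -m creep '[{"hand":0.05,"tx":0,"ty":0,"tz":0,"spin":0},{"hand":0.05,"tx":0,"ty":0,"tz":0,"spin":0},{"hand":0.05,"tx":0,"ty":-0.03,"tz":0,"spin":0},{"hand":0.05,"tx":0,"ty":-0.08,"tz":0,"spin":0},{"hand":0.05,"tx":0.03,"ty":-0.1,"tz":-0.03,"spin":-8},{"hand":0.05,"tx":0.065,"ty":-0.1,"tz":-0.065,"spin":-16},{"hand":0.05,"tx":0.1,"ty":-0.1,"tz":-0.1,"spin":-25},{"hand":0.05,"tx":0.13,"ty":-0.1,"tz":-0.13,"spin":-35},{"hand":0.05,"tx":0.16,"ty":-0.08,"tz":-0.158,"spin":-45},{"hand":0.05,"tx":0.16,"ty":-0.08,"tz":-0.158,"spin":-45},{"hand":0.05,"tx":0.16,"ty":-0.08,"tz":-0.158,"spin":-45}]'; python3 look.py i scene wrist
```

```text
t: 12.2
eef_pos: [0.5918, -0.1683, 0.2052]
tcp_rot: [-1.57, -0.0, 0.5]
wrist_force: [-0.7, -0.2, -0.2]
opening: 0.587
{'t': 12.2, 'eef_pos': [0.592, -0.168, 0.205], 'tcp_rot': [-1.57, -0.0, 0.5], 'wrist_force': [-0.669, -0.182, -0.202], 'opening': 0.587, 'joint_positions': [-0.171, 0.551, 0.531, 1.683, -0.323, 0.996, 0.973]}
```

View pics/i_wrist.png

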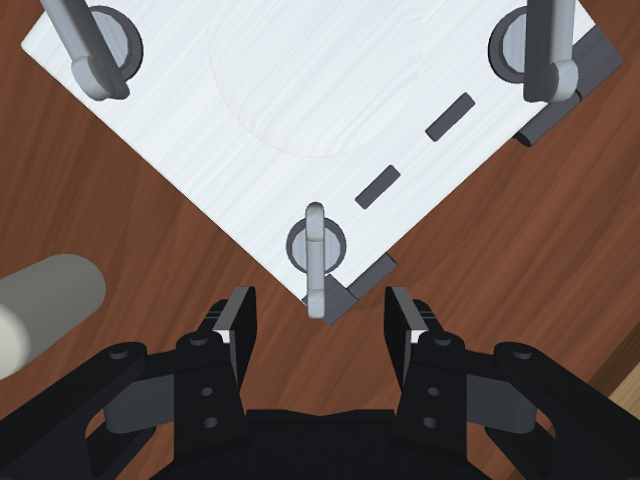

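View pics/i_scene.png

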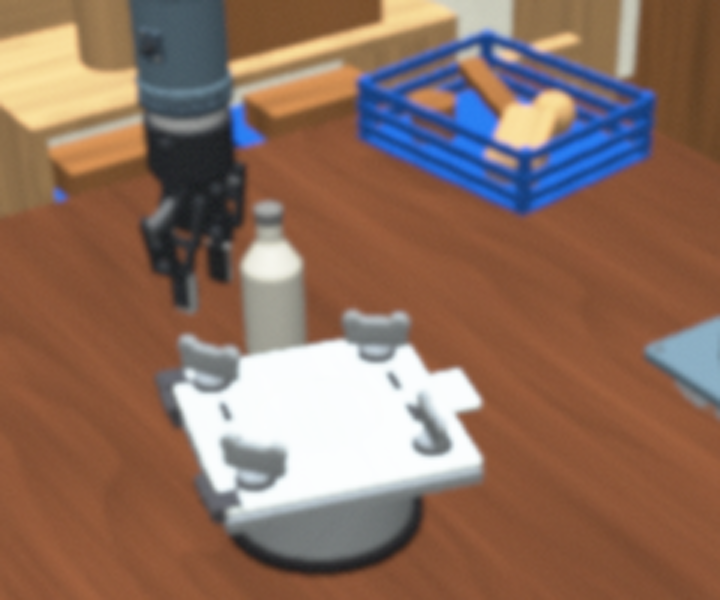

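```bash
python3 -m creep '[{"hand":0.05,"tx":-0.002,"ty":0.04,"tz":-0.002,"spin":0},{"hand":0.05,"tx":-0.002,"ty":0.07,"tz":-0.003,"spin":0},{"hand":0.05,"tx":-0.002,"ty":0.079,"tz":-0.003,"spin":0},{"hand":0.0,"tx":-0.002,"ty":0.079,"tz":-0.003,"spin":0},{"hand":0.0,"tx":-0.002,"ty":0.079,"tz":-0.003,"spin":0},{"hand":0.0,"tx":-0.002,"ty":0.079,"tz":-0.003,"spin":0},{"hand":0.0,"tx":-0.002,"ty":0.079,"tz":-0.003,"spin":0},{"hand":0.0,"tx":-0.002,"ty":0.079,"tz":-0.003,"spin":0}]' 60; python3 look.py j wrist
```

```text
t: 13.3
eef_pos: [0.5921, -0.173, 0.1279]
tcp_rot: [-1.572, -0.001, 0.501]
wrist_force: [-2.6, 0.7, 7.8]
opening: 0.104
{'t': 13.3, 'eef_pos': [0.592, -0.173, 0.128], 'tcp_rot': [-1.572, -0.001, 0.501], 'wrist_force': [-2.591, 0.653, 7.813], 'opening': 0.104, 'joint_positions': [-0.128, 0.649, 0.483, 1.732, -0.382, 0.854, 1.026]}
```

View pics/j_wrist.png

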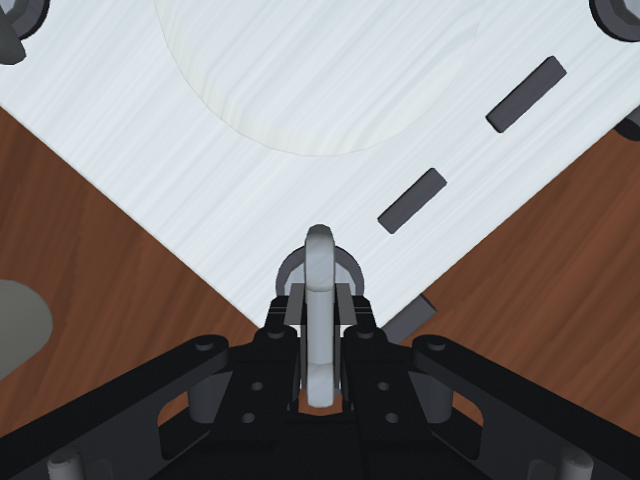

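```bash
python3 -m creep '[{"hand":0.0,"tx":0,"ty":0,"tz":0,"spin":8},{"hand":0.0,"tx":0,"ty":0,"tz":0,"spin":17},{"hand":0.0,"tx":0,"ty":0,"tz":0,"spin":26},{"hand":0.0,"tx":0,"ty":0,"tz":0,"spin":35},{"hand":0.0,"tx":0,"ty":0,"tz":0,"spin":41},{"hand":0.0,"tx":0,"ty":0,"tz":0,"spin":45},{"hand":0.0,"tx":0,"ty":0,"tz":0,"spin":45},{"hand":0.0,"tx":0,"ty":0,"tz":0,"spin":45}]'; python3 look.py k wrist
```

```text
t: 14.35
eef_pos: [0.5899, -0.1732, 0.1279]
tcp_rot: [-1.57, 0.002, -0.286]
wrist_force: [-8.7, 1.7, 13.3]
opening: 0.106
{'t': 14.35, 'eef_pos': [0.59, -0.173, 0.128], 'tcp_rot': [-1.57, 0.002, -0.286], 'wrist_force': [-8.741, 1.734, 13.25], 'opening': 0.106, 'joint_positions': [-0.256, 0.703, 0.683, 1.741, -0.548, 0.9, 0.377]}
```

```bash
python3 -m creep '[{"hand":0.05,"tx":0,"ty":0,"tz":0,"spin":0},{"hand":0.05,"tx":0,"ty":0,"tz":0,"spin":0},{"hand":0.05,"tx":0,"ty":-0.03,"tz":0,"spin":0},{"hand":0.05,"tx":0,"ty":-0.08,"tz":0,"spin":0},{"hand":0.05,"tx":-0.03,"ty":-0.1,"tz":0,"spin":-10},{"hand":0.05,"tx":-0.065,"ty":-0.1,"tz":0,"spin":-20},{"hand":0.05,"tx":-0.1,"ty":-0.1,"tz":0,"spin":-30},{"hand":0.05,"tx":-0.13,"ty":-0.1,"tz":0,"spin":-40},{"hand":0.05,"tx":-0.16,"ty":-0.09,"tz":0,"spin":-50},{"hand":0.05,"tx":-0.16,"ty":-0.08,"tz":0,"spin":-60},{"hand":0.05,"tx":-0.16,"ty":-0.08,"tz":0,"spin":-69},{"hand":0.05,"tx":-0.16,"ty":-0.08,"tz":0,"spin":-69},{"hand":0.05,"tx":-0.16,"ty":-0.08,"tz":0,"spin":-69}]'; python3 look.py l scene wrist
```

```text
t: 16.02
eef_pos: [0.4382, -0.1279, 0.2065]
tcp_rot: [-1.571, -0.0, 0.916]
wrist_force: [0.2, 0.1, 0.6]
opening: 0.583
{'t': 16.025, 'eef_pos': [0.438, -0.128, 0.207], 'tcp_rot': [-1.571, -0.0, 0.916], 'wrist_force': [0.168, 0.099, 0.575], 'opening': 0.583, 'joint_positions': [-0.292, 0.264, 0.56, 2.081, -0.187, 0.844, 1.293]}
```

View pics/l_wrist.png

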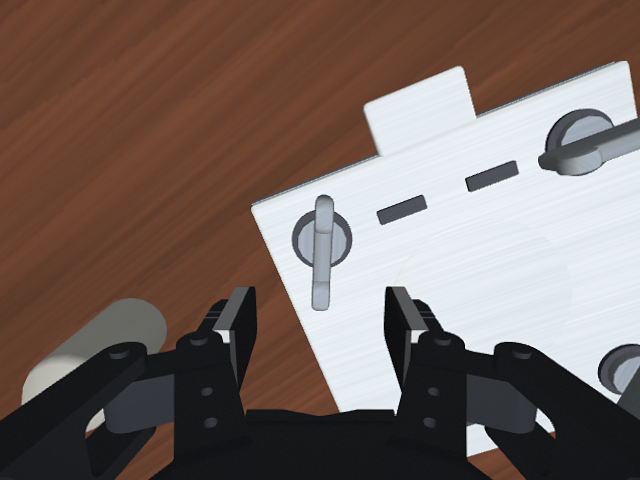

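View pics/l_scene.png

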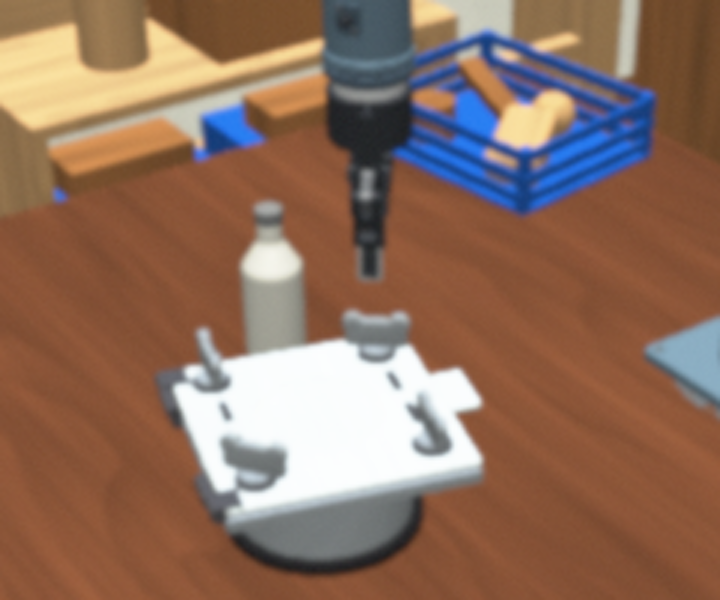

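```bash
python3 -m creep '[{"hand":0.05,"tx":0,"ty":0.04,"tz":0,"spin":1},{"hand":0.05,"tx":0,"ty":0.07,"tz":0,"spin":2},{"hand":0.05,"tx":0,"ty":0.08,"tz":0,"spin":2},{"hand":0.0,"tx":0,"ty":0.08,"tz":0,"spin":2},{"hand":0.0,"tx":0,"ty":0.08,"tz":0,"spin":2},{"hand":0.0,"tx":0,"ty":0.08,"tz":0,"spin":2},{"hand":0.0,"tx":0,"ty":0.08,"tz":0,"spin":2},{"hand":0.0,"tx":0,"ty":0.08,"tz":0,"spin":2}]' 60; python3 look.py m wrist
```

```text
t: 17.12
eef_pos: [0.4392, -0.1275, 0.1275]
tcp_rot: [-1.573, -0.002, 0.885]
wrist_force: [0.1, 2.2, 7.0]
opening: 0.102
{'t': 17.125, 'eef_pos': [0.439, -0.128, 0.127], 'tcp_rot': [-1.573, -0.002, 0.885], 'wrist_force': [0.12, 2.173, 6.994], 'opening': 0.102, 'joint_positions': [-0.224, 0.41, 0.498, 2.14, -0.318, 0.659, 1.377]}
```

View pics/m_wrist.png

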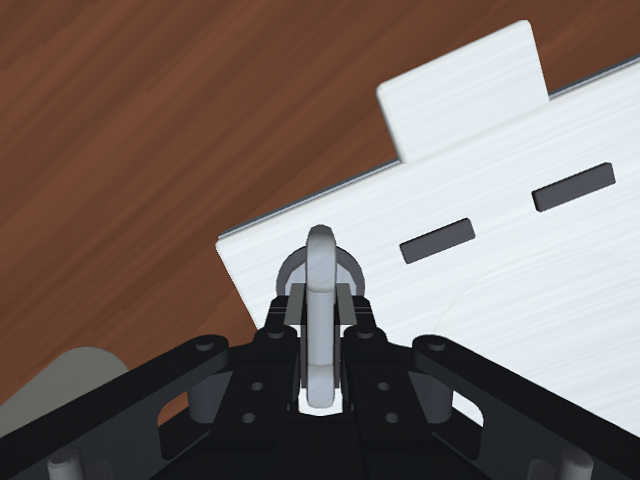

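Yaw 0.885 → −0.285 is 67°.

```bash
python3 -m creep '[{"hand":0.0,"tx":0,"ty":0,"tz":0,"spin":8},{"hand":0.0,"tx":0,"ty":0,"tz":0,"spin":17},{"hand":0.0,"tx":0,"ty":0,"tz":0,"spin":26},{"hand":0.0,"tx":0,"ty":0,"tz":0,"spin":35},{"hand":0.0,"tx":0,"ty":0,"tz":0,"spin":44},{"hand":0.0,"tx":0,"ty":0,"tz":0,"spin":53},{"hand":0.0,"tx":0,"ty":0,"tz":0,"spin":61},{"hand":0.0,"tx":0,"ty":0,"tz":0,"spin":65},{"hand":0.0,"tx":0,"ty":0,"tz":0,"spin":67},{"hand":0.0,"tx":0,"ty":0,"tz":0,"spin":67},{"hand":0.0,"tx":0,"ty":0,"tz":0,"spin":67}]'; python3 look.py n wrist
```

```text
t: 18.55
eef_pos: [0.4362, -0.1284, 0.1273]
tcp_rot: [-1.57, 0.003, -0.286]
wrist_force: [-8.7, 1.3, 20.5]
opening: 0.109
{'t': 18.55, 'eef_pos': [0.436, -0.128, 0.127], 'tcp_rot': [-1.57, 0.003, -0.286], 'wrist_force': [-8.718, 1.277, 20.52], 'opening': 0.109, 'joint_positions': [-0.456, 0.49, 0.809, 2.153, -0.548, 0.715, 0.437]}
```

Now release, lift and go to far-left (+0.16, +0.16), turned −45°.

```bash
python3 -m creep '[{"hand":0.05,"tx":0,"ty":0,"tz":0,"spin":0},{"hand":0.05,"tx":0,"ty":0,"tz":0,"spin":0},{"hand":0.05,"tx":0,"ty":-0.03,"tz":0,"spin":0},{"hand":0.05,"tx":0,"ty":-0.08,"tz":0,"spin":0},{"hand":0.05,"tx":0.03,"ty":-0.1,"tz":0.03,"spin":-8},{"hand":0.05,"tx":0.065,"ty":-0.1,"tz":0.065,"spin":-16},{"hand":0.05,"tx":0.1,"ty":-0.1,"tz":0.1,"spin":-25},{"hand":0.05,"tx":0.13,"ty":-0.1,"tz":0.13,"spin":-35},{"hand":0.05,"tx":0.16,"ty":-0.08,"tz":0.16,"spin":-44},{"hand":0.05,"tx":0.16,"ty":-0.08,"tz":0.16,"spin":-44},{"hand":0.05,"tx":0.16,"ty":-0.08,"tz":0.16,"spin":-44}]'; python3 look.py o wrist scene
```

```text
t: 19.98
eef_pos: [0.6359, -0.0199, 0.2061]
tcp_rot: [-1.571, 0.001, 0.482]
wrist_force: [0.3, 0.2, 0.6]
opening: 0.587
{'t': 19.975, 'eef_pos': [0.636, -0.02, 0.206], 'tcp_rot': [-1.571, 0.001, 0.482], 'wrist_force': [0.33, 0.183, 0.615], 'opening': 0.587, 'joint_positions': [-0.476, 0.615, 0.646, 1.628, -0.413, 1.04, 0.777]}
```

View pics/o_wrist.png

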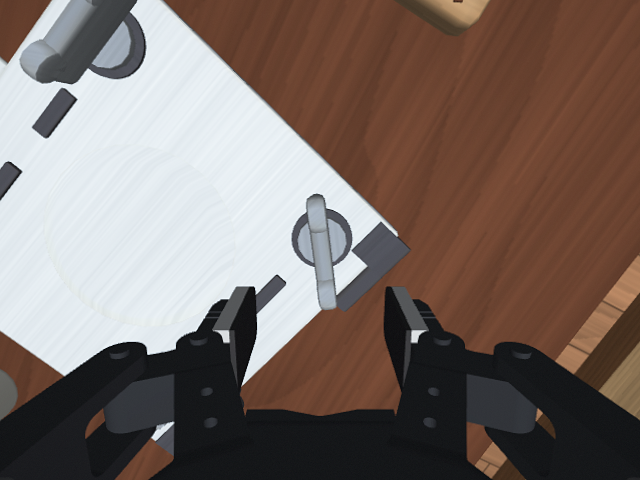

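```bash
python3 -m creep '[{"hand":0.05,"tx":0,"ty":0.02,"tz":0,"spin":-7},{"hand":0.05,"tx":0,"ty":0.05,"tz":0,"spin":-7},{"hand":0.05,"tx":0,"ty":0.079,"tz":0,"spin":-7},{"hand":0.05,"tx":0,"ty":0.079,"tz":0,"spin":-7},{"hand":0.0,"tx":0,"ty":0.079,"tz":0,"spin":-7},{"hand":0.0,"tx":0,"ty":0.079,"tz":0,"spin":-7},{"hand":0.0,"tx":0,"ty":0.079,"tz":0,"spin":-7},{"hand":0.0,"tx":0,"ty":0.079,"tz":0,"spin":-7},{"hand":0.0,"tx":0,"ty":0.079,"tz":0,"spin":-7}]' 60; python3 look.py p wrist
```

```text
t: 21.2
eef_pos: [0.6373, -0.0194, 0.129]
tcp_rot: [-1.572, -0.002, 0.605]
wrist_force: [-1.4, 0.6, 7.6]
opening: 0.104
{'t': 21.2, 'eef_pos': [0.637, -0.019, 0.129], 'tcp_rot': [-1.572, -0.002, 0.605], 'wrist_force': [-1.361, 0.588, 7.557], 'opening': 0.104, 'joint_positions': [-0.422, 0.698, 0.563, 1.677, -0.454, 0.898, 0.928]}
```

View pics/p_wrist.png

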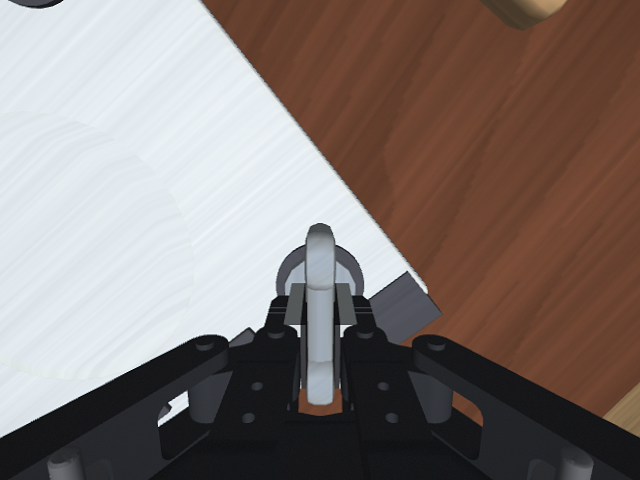

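```bash
python3 -m creep '[{"hand":0.0,"tx":0,"ty":0,"tz":0,"spin":8},{"hand":0.0,"tx":0,"ty":0,"tz":0,"spin":17},{"hand":0.0,"tx":0,"ty":0,"tz":0,"spin":26},{"hand":0.0,"tx":0,"ty":0,"tz":0,"spin":35},{"hand":0.0,"tx":0,"ty":0,"tz":0,"spin":43},{"hand":0.0,"tx":0,"ty":0,"tz":0,"spin":48},{"hand":0.0,"tx":0,"ty":0,"tz":0,"spin":51},{"hand":0.0,"tx":0,"ty":0,"tz":0,"spin":51},{"hand":0.0,"tx":0,"ty":0,"tz":0,"spin":51}]'
```

```text
t: 22.38
eef_pos: [0.6347, -0.0198, 0.1289]
tcp_rot: [-1.571, 0.003, -0.286]
wrist_force: [-10.3, 0.7, 14.2]
opening: 0.105
```

```bash
python3 -m creep '[{"hand":0.05,"tx":0,"ty":0,"tz":0,"spin":0},{"hand":0.05,"tx":0,"ty":0,"tz":0,"spin":0},{"hand":0.05,"tx":0,"ty":-0.03,"tz":0,"spin":0},{"hand":0.05,"tx":0,"ty":-0.08,"tz":0,"spin":0},{"hand":0.02,"tx":-0.02,"ty":-0.13,"tz":-0.04,"spin":0},{"hand":0,"tx":-0.05,"ty":-0.17,"tz":-0.08,"spin":0},{"hand":0,"tx":-0.08,"ty":-0.2,"tz":-0.12,"spin":0},{"hand":0,"tx":-0.08,"ty":-0.21,"tz":-0.15,"spin":0},{"hand":0,"tx":-0.08,"ty":-0.21,"tz":-0.15,"spin":0},{"hand":0,"tx":-0.08,"ty":-0.21,"tz":-0.15,"spin":0}]'; python3 look.py q wrist scene
```

```text
t: 23.62
eef_pos: [0.5179, -0.1397, 0.337]
tcp_rot: [-1.57, 0.0, -0.284]
wrist_force: [0.0, 0.7, 0.5]
opening: 0.003
{'t': 23.625, 'eef_pos': [0.518, -0.14, 0.337], 'tcp_rot': [-1.57, 0.0, -0.284], 'wrist_force': [0.035, 0.745, 0.498], 'opening': 0.003, 'joint_positions': [-0.616, 0.364, 1.04, 1.751, -0.333, 1.219, 0.229]}
```

View pics/q_wrist.png

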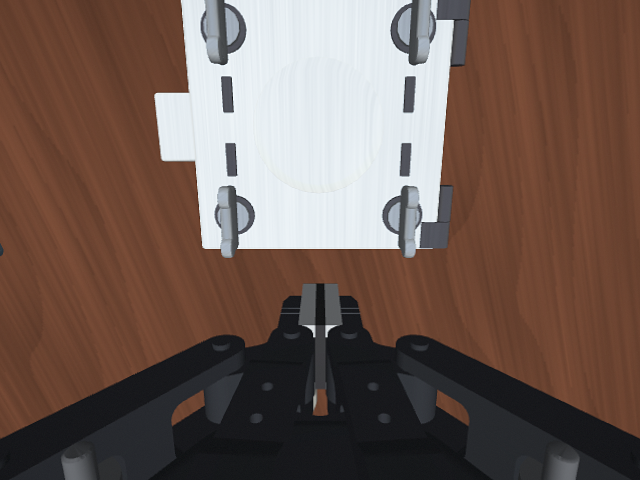

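View pics/q_scene.png

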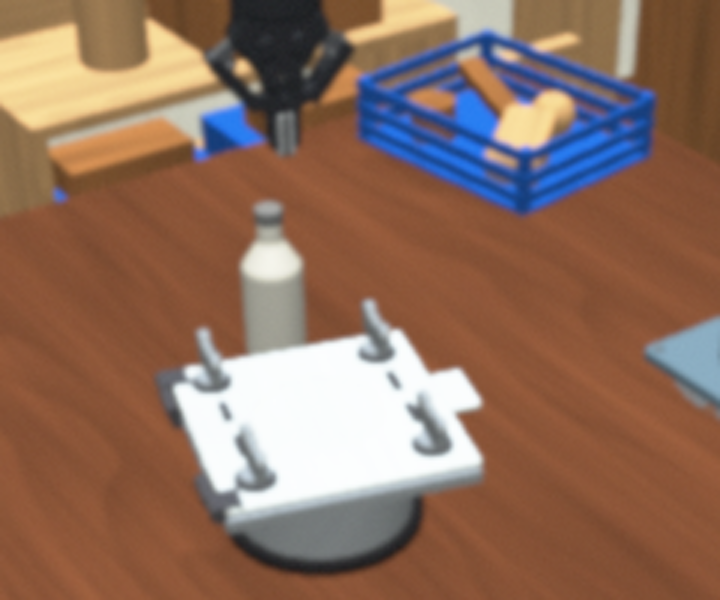

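Run:
```python
import cv2,numpy as np
i=cv2.imread("pics/q_wrist.png")
t=[cv2.resize(i[y:y+80,x:x+80],None,fx=5,fy=5,interpolation=cv2.INTER_CUBIC)[:,:] for x,y in((185,0),(385,0),(190,183),(375,183))]
t=[k[:400,:400] for k in t]
o=np.vstack([np.hstack(t[:2]),np.hstack(t[2:])]); cv2.imwrite("pics/q4.png",cv2.resize(o,(600,600)))
```

```text
(no output)
```

View pics/q4.png

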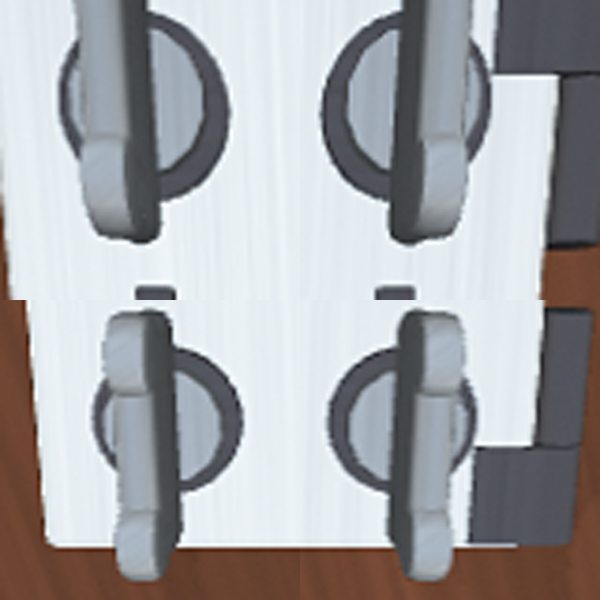

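Run:
```python
from h import *
s=state();c=capture("wrist")
D={"NL":((185,0),(0,0),[((78,0),(84,135)),((118,0),(128,135))]),
"FL":((385,0),(300,0),[((430,0),(425,140)),((471,0),(465,140))]),
"NR":((190,183),(0,300),[((115,393),(120,510)),((145,393),(157,510)),((105,345),(118,545)),((145,345),(161,545))]),
"FR":((375,183),(300,300),[((447,395),(443,510)),((418,395),(413,510)),((462,345),(450,545)),((424,345),(415,545))])}
for k,(o,q,L) in D.items():
    r=[]
    for a,b in L:
        px=[(o[0]+(p[0]-q[0])/3.75,o[1]+(p[1]-q[1])/3.75) for p in(a,b)]
        P=onz(c,px,.155,s); d=P[0]-P[1]
        r.append(np.degrees(np.arctan2(-d[0],d[1])+.285))
    print(k,np.round(r,1))
# ribs
g=cv2.cvtColor(c["frame"],6);n,l,st,ce=cv2.connectedComponentsWithStats((g<110).astype(np.uint8))
for k in range(1,n):
    x,y,w,h,a=st[k]
    if 6<w<20 and 28<h<45 and y<220:
        ys,xs=np.nonzero(l==k); vx,vy,x0,y0=cv2.fitLine(np.c_[xs,ys].astype(np.float32),cv2.DIST_L2,0,.01,.01).ravel()
        P=onz(c,[(x0-15*vx/vy,y0-15),(x0+15*vx/vy,y0+15)],.118,s);d=P[0]-P[1];print("rib",ce[k].round(0),np.degrees(np.arctan2(-d[0],d[1])+.285).round(2))
```

```text
NL [-1.8  0.6]
FL [2. 2.]
NR [-1.3  2.3 -0.2  1.1]
FR [1.8 1.  0.5 1. ]
rib [433.  27.] 2.2
rib [227.  94.] 0.46
rib [409.  94.] -0.51
rib [231. 159.] 0.34
rib [405. 160.] 0.27
```

```bash
python3 -m creep '[{"hand":0,"tx":0,"ty":0,"tz":0.05,"spin":0},{"hand":0,"tx":0,"ty":0,"tz":0.1,"spin":0},{"hand":0,"tx":0,"ty":0,"tz":0.1,"spin":0},{"hand":0,"tx":0,"ty":0,"tz":0.1,"spin":0}]'; python3 look.py r wrist
python3 - <<'E'
import cv2,numpy as np
i=cv2.imread("pics/r_wrist.png")
o=np.hstack([cv2.resize(i[50:170,x:x+80],None,fx=5,fy=5,interpolation=cv2.INTER_CUBIC) for x in(190,380)]); cv2.imwrite("pics/r2.png",o)
E
```

```text
t: 24.28
eef_pos: [0.5454, -0.0446, 0.3369]
tcp_rot: [-1.572, 0.0, -0.284]
wrist_force: [0.7, -1.3, 0.3]
opening: 0.002
{'t': 24.275, 'eef_pos': [0.545, -0.045, 0.337], 'tcp_rot': [-1.572, 0.0, -0.284], 'wrist_force': [0.698, -1.3, 0.333], 'opening': 0.002, 'joint_positions': [-0.77, 0.388, 1.024, 1.724, -0.348, 1.229, 0.057]}
```

View pics/r2.png

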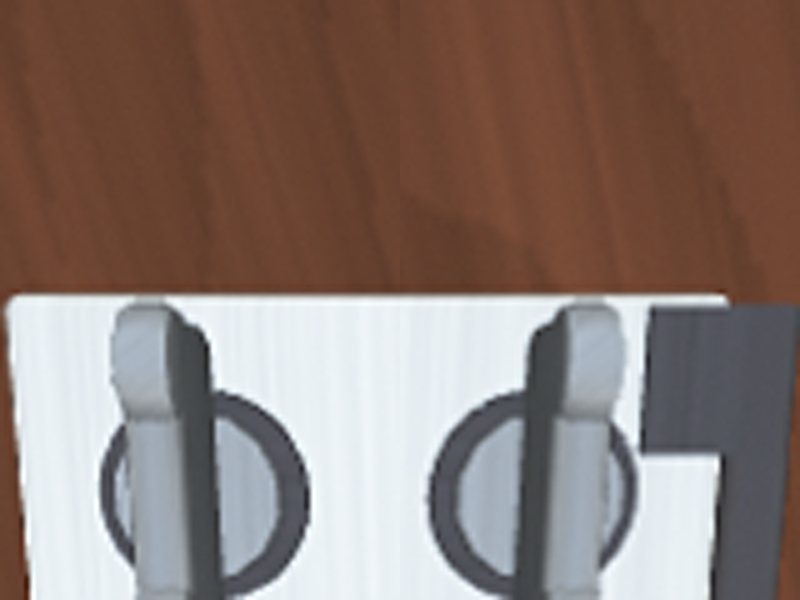

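Run:
```python
from h import *
a=cv2.imread("pics/scene0.png").astype(int);b=capture("scene")["frame"].astype(int)
print("loaf/cup diff",abs(a-b)[260:350,295:395].max())
s=state();print(s["t"],np.round(s["wrist_force"],2)); print(close_job())
```

```text
loaf/cup diff 5
24.375 [-0.63 -0.07  0.02]
the job is handed in; nothing more can be done
None
```

The steriliser is ready and the job is handed in at 24.4 s. The cover is shut and all four wings lie along their ribs.

- **Cover:** I swung it down with the closed fingertips until it hit the rigid stop. It pressed back at 46 N with the fingertips at 0.1136 m, against a plate top of 0.114 m. After all the tightening I judged it still shut by eye, from the scene picture.
- **Screws:** I tightened them clockwise in cross order: near-left, far-right, near-right, far-left. Each turn ended at tool yaw −0.286, against −0.285 measured from the ribs.
- **Wing check:** The last wrist pictures put every wing within about 2° of its rib, which is roughly what hand-picked edges can resolve. The far-left wing read 2° short in the first picture. A second picture showed it mirror-symmetric with the near-left wing to within about 1°, so I left it.
- **Bystanders:** The loaf and cup matched the first picture (at most 5 grey levels of difference). The bottle looked unmoved by eye between pictures; I took no numeric check of it.

No force limits were approached, and the gripper was clear of everything when I handed in.

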